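# Lock the carton in its cradle and fold its flaps open

## Task

On the inspection bench a carton of glass panes stands in a steel cradle. First lock the carton in: swing the raised dark bar behind it down until it rests fully in its U-shaped catch. Then fold both half-raised cardboard flaps right back outwards until they lie about level, so that the contents are exposed; do not touch the panes or the film roll inside, and leave the rolls and the bottle beside the carton where they stand.

Things in the scene. Friction and masses are not known exactly. Their poses are not given: they have to be found in the camera images.
- cradle: fixed steel base plate 6 mm thick (x from -100 to +170, y from -140 to +140 mm in its frame) holding a carton. Origin on the bench under the carton's centre; z up; x points away from the robot, towards the bar; y from the right flap to the left flap.
- carton_mouth (a point): centre of the carton's open mouth, 126 mm above the cradle's origin. Brown carton fixed in the cradle: 160 mm along x, 220 mm along y, 4 mm walls, rim 126 mm above the bench. The two flaps leave a gap 40 mm wide here between their free edges when closed, wider when raised.
- flap_left (a joint): crease angle of the left (+y) flap: 0 = closed level over the carton, 1.57 = upright, 3.05 = its stop, folded outwards almost level. Starts at 0.35 to 0.85. Stiff cardboard panel 154 mm along the crease, 90 mm from crease to free edge, 4 mm thick, about 35 g; crease friction (0.035 N m) holds it where it is left, no spring.
- flap_right (a joint): crease angle of the right (-y) flap: 0 = closed level over the carton, 1.57 = upright, 3.05 = its stop, folded outwards almost level. Starts at 0.35 to 0.85. Stiff cardboard panel 154 mm along the crease, 90 mm from crease to free edge, 4 mm thick, about 35 g; crease friction (0.035 N m) holds it where it is left, no spring.
- flap_left_hinge (a point): middle of the left flap's crease, fixed to the cradle at (0, +110, 128) mm; the crease runs along the cradle's x
- flap_right_hinge (a point): middle of the right flap's crease, fixed to the cradle at (0, -110, 128) mm; the crease runs along the cradle's x
- flap_left_edge (a point): middle of the left flap's free edge, 90 mm from its crease; moves with the flap
- flap_right_edge (a point): middle of the right flap's free edge, 90 mm from its crease; moves with the flap
- bar (a joint): angle of the dark steel bar: 0 = level in its catch (firm stop), grows as the free end swings up; starts at 0.7 to 1.15. Bar 245 mm long, 16 mm high, 12 mm thick (along x), about 180 g; swings in the upright plane 62 mm beyond the carton's far wall. Hinge friction (0.4 N m) holds it where it is left. A rubber pad, 50 mm long, 14 mm high, sits at mid length, filling the space to the carton.
- bar_hinge (a point): the bar's pivot on its centre line, fixed to the cradle at (142, 125, 100) mm: the bar runs from here towards the cradle's -y when level
- bar_end (a point): free end of the bar, on its centre line, 240 mm from the pivot; moves with the bar
- catch (a point): inside the open-topped U of the steel catch, fixed to the cradle at (142, -105, 100) mm: where the bar's centre line lies when it is home. The two cheeks are 22 mm long along y and 25 mm apart over their outsides, with tops flared, up to about 131 mm above the bench.
- panes: stack of dark glass panes lying in the carton, 102 x 102 x 42 mm, origin under its centre, top about 52 mm above the bench. Must not be touched.
- core: small white film roll standing in the carton, diameter 64 mm, 70 mm high, origin under its centre, top about 80 mm above the bench. Must not be touched.
- roll_a: loose white film roll standing left of the carton, diameter 84 mm, 90 mm high, origin under its centre; the opened left flap passes over it
- roll_b: loose white film roll standing right of the carton, diameter 72 mm, 80 mm high, origin under its centre; the opened right flap passes over it
- dropper: loose white plastic bottle with a green pointed cap, standing right of the carton, beyond the roll there, diameter 70 mm, 170 mm high, origin under its centre
Mind the look-alikes: they are no part of the job. Leave any yellow look-alike of the roll_a alone. Leave any blue look-alike of the dropper alone.

How it is judged:
By the outcome, as a careful person would: the job done as asked, in the order asked, and still so for the second after the job is handed in, with the robot touching nothing.
It also fails if it takes over 64 s, if anything falls off the work surface, if the arm or the gripper's body presses on something with over 40 N, if the wrist force passes 120 N, or if a joint passes its speed limit or range.

## Robot

A 6-joint arm with a two-finger parallel gripper is mounted at the origin on the work surface. World frame = base frame: x ahead of the robot, y to its left, z up, the work surface at z = 0. Lengths are in m, angles in degrees, forces in N, time in s.
With the tool pointing down it reaches from about 0.375 to 0.9 m from the base axis. Payload 3.1 kg.
Tool frame: the origin (TCP) lies between the finger pads; the fingertips stand 11 mm ahead of it and the grasp point (between the pads) lies 8 mm behind it; z points along the fingers, y is the line along which they close (so a half turn about z gives the same grasp; the last joint's range is limited). The gripper opens to 87 mm and grips with 3 to 60 N. Pads are 19 mm wide; open, the fingers measure 117 mm over their backs; the gripper's body (75 mm by 190 mm) begins 51 mm behind the grasp point.
Start: joints at [-87.176, 30.224, 82.088, -0, 67.689, -10.227], TCP at [0.141, -0.609, 0.2] pointing down, gripper open.
Joint ranges: [-176.69, 176.69], [-43.24, 126.21], [12.49, 139.97], [-82, 262], [0, 151.66], [-163.58, 163.58]. Speed limits (degrees/s): [159.86, 159.86, 180, 180, 180, 180].

## Interface

Orientations are given as a 3x3 rotation matrix whose columns are the frame's x, y, z axes.
In Python, from rig import bot, viewer, workorder, models gives the robot as it stands.
- The arm moves only by the shell command python3 -m jog 'ROWS'. ROWS is JSON, a list of rows, each a list of 7 numbers: the opening, from 0 (shut) to 1 (fully open), then the shift along the tool's x, y, z in m, then the turn, a rotation vector about the tool's x, y, z in degrees. In form: [[claw, x, y, z, ax, ay, az], ...]. A call has 1 to 20 rows; each row is the pose to reach, as a shift and turn from the pose commanded when the call began, along the tool's axes at that moment; what a row does not reach only later rows make up. A row lasts 1/8 s, in which the tool goes at most 62.5 mm and 10.7 degrees, less where a joint would pass 70% of its speed; a pose out of reach is approached as far as the arm can. A call with a gripper value outside its range is refused whole. The fingers move at their own pace and stop on an object; the grip force is fixed at half the most. Time passes only in rows, so rows that repeat a pose let the fingers close. It gives the time, the measured TCP pose, the force, the opening and the grip force at its end, in the units of the state.
- bot.read_state(): the state, without advancing time (a new reading comes with each control period).
- viewer.capture(name): name is "scene" or "top" or "wrist"; returns (picture, depth): 384x512x3 uint8, blue, green, red; 384x512 float32, m along the optical axis (not along the pixel's ray), 0 where there is no reading.
- viewer.camera_info(name): a dict with "fx", "fy", "cx", "cy" (pixels), "dist_coeffs" ([k1, k2, p1, p2, k3] as OpenCV has them; the pictures are not rectified), "world_to_cam" (4x4, takes a point from world to camera coordinates). Camera axes: x right, y down, z forward; pixel columns grow to the right and rows downward; lengths in m; the calibration is good to about 2 mm. A picture is of the moment at which its call begins: read the wrist's pose just before it. camera_info takes no time and is no camera call; for the wrist camera it gives the pose at the moment of the call.
- workorder.hand_in(): hands the job in; it is judged then, once.
Trained networks look in the newest picture that a camera, given by its name, has taken for a name from the list of things; names that differ only in an ending like _2 or _b are one class to them, and where a whole thing is asked for, a point or a joint stands for the part that bears it (a point fixed in the world has none). Each returns a list of dicts, best first, with "p" (0 to 1); they miss things now and then, are a little off and sometimes report something else, mostly with a low value. They report only what shows in the picture. A call takes as long as a camera call. They do not tell look-alikes from the thing itself.
- models.outline_of(camera, thing): "mask" (384x512 bool, what is visible of it).
- models.tip_of(camera, thing): "xyz" ([x, y, z] in m, in world coordinates, good to about 4 mm: a listed point, or the origin of a listed thing).
The state is a dict: "time_s": time; "joint_positions": joint angles; "qvel": joint speeds; "tau": joint torques, N m; "position": TCP position; "tcp_rot": TCP orientation; "force": force on the tool from outside, world axes, zero at the start; "moment": the same for the moment, N m; "opening": opening from 0.0 (shut) to 1.0 (fully open); "grasp_force": force on a finger pad.
Only numpy, scipy, OpenCV 4.12 (cv2) and the standard library are available. Lean on these libraries where they do the work, as an engineer would, in place of code of your own. Each camera call takes 0.05 s, during which the arm holds its last target. There are 200 camera calls.

## Working session

There is one attempt and no reset: what is moved stays moved. The work goes in short steps, Python scripts to look and compute and a shell command to move; the robot and the scene stay as the last step left them, time stands still between calls to the robot, and variables do not carry over. Pictures are saved under pics/ and viewed, at most 10 in all, crops included, and the job is handed in when it is done.

```bash
mkdir -p pics
cat > look.py <<'E'
import numpy as np, cv2
from rig import bot, viewer, workorder, models
np.set_printoptions(precision=4,suppress=True)
E
python3 - <<'E'
from look import *
ims=[]
for c in ("scene","top"):
    im,d=viewer.capture(c); cv2.imwrite(f"pics/{c}0.png",im)
    for t in ["carton_mouth","flap_left_hinge","flap_right_hinge","flap_left_edge","flap_right_edge","bar_hinge","bar_end","catch","cradle","roll_a","roll_b","dropper"]:
        r=models.tip_of(c,t); print(c,t,[(np.round(x["xyz"],3).tolist(),round(x["p"],2)) for x in r[:3]])
    ims.append(im)
a=np.vstack(ims); cv2.imwrite("pics/both.png",cv2.resize(np.hstack(ims),(800,300)))
s=bot.read_state(); print(s["time_s"],s["position"],s["tcp_rot"])
E
```

```text
scene carton_mouth [([0.529, -0.076, 0.126], 0.73)]
scene flap_left_hinge [([0.504, 0.029, 0.128], 0.92)]
scene flap_right_hinge [([0.553, -0.184, 0.128], 0.84)]
scene flap_left_edge []
scene flap_right_edge [([0.537, -0.109, 0.178], 0.94), ([0.523, -0.035, 0.008], 0.51)]
scene bar_hinge [([0.528, -0.076, -0.001], 0.71), ([0.638, 0.074, 0.094], 0.62)]
scene bar_end []
scene catch [([0.684, -0.146, 0.096], 0.62)]
scene cradle [([0.522, -0.081, 0.0], 0.93), ([0.678, -0.373, 0.001], 0.45)]
scene roll_a [([0.583, -0.278, -0.0], 0.77), ([0.485, 0.28, -0.002], 0.67), ([0.525, 0.136, 0.0], 0.64)]
scene roll_b [([0.583, -0.278, -0.0], 0.77), ([0.485, 0.28, -0.002], 0.67), ([0.525, 0.136, 0.0], 0.64)]
scene dropper [([0.678, -0.372, 0.002], 0.91), ([0.57, -0.407, 0.001], 0.63)]
top carton_mouth [([0.529, -0.078, 0.128], 0.65)]
top flap_left_hinge [([0.505, 0.029, 0.13], 0.95), ([0.552, -0.187, 0.128], 0.68)]
top flap_right_hinge [([0.549, -0.187, 0.128], 0.68), ([0.586, -0.273, 0.003], 0.59)]
top flap_left_edge [([0.518, -0.034, 0.185], 0.96)]
top flap_right_edge [([0.538, -0.109, 0.174], 0.93), ([0.505, 0.029, 0.129], 0.67)]
top bar_hinge [([0.64, 0.078, 0.103], 0.87), ([0.505, 0.031, 0.127], 0.72)]
top bar_end [([0.682, -0.104, 0.258], 0.72)]
top catch [([0.69, -0.148, 0.102], 0.67)]
top cradle [([0.526, -0.082, -0.002], 0.83)]
top roll_a [([0.483, 0.282, 0.0], 0.83), ([0.523, 0.137, -0.004], 0.66), ([0.588, -0.274, 0.001], 0.66)]
top roll_b [([0.483, 0.282, 0.0], 0.83), ([0.523, 0.137, -0.004], 0.66), ([0.588, -0.274, 0.001], 0.66)]
top dropper [([0.678, -0.374, -0.001], 0.67), ([0.567, -0.408, 0.003], 0.59)]
1.3 [ 0.1412 -0.6088  0.2004] [[ 0.9742  0.2258 -0.    ]
 [ 0.2258 -0.9742  0.    ]
 [ 0.     -0.     -1.    ]]
```

View pics/scene0.png

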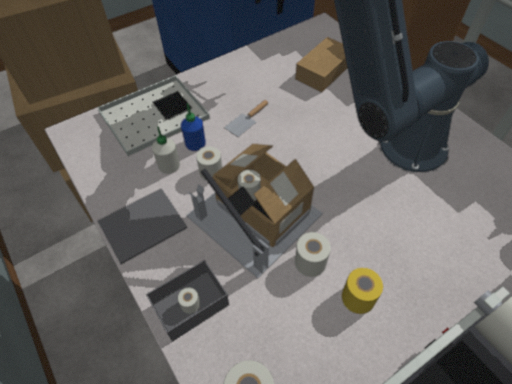

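View pics/top0.png

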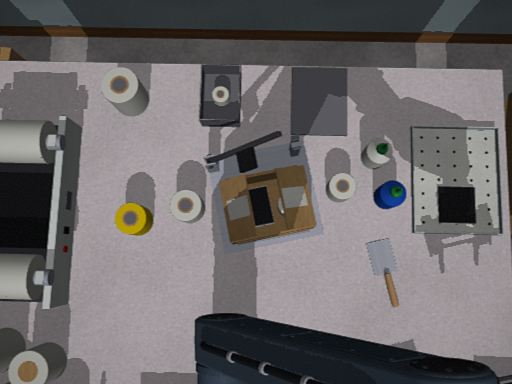

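The scene view shows the carton at about (265,195) px, the bar from (260,262) to (205,170), and the catch post at (198,205). In the top view the bar runs from (210,162) to (282,133), the catch is at (296,143) and the flaps are at (240,205) and (293,197).

Candidates in the top view:
- **Rolls:** white at (187,206), taken as roll_a, and white at (342,186), taken as roll_b. The yellow one at (133,219) is a look-alike, and the other white ones at (125,90), (220,95) and (30,370) are elsewhere.
- **Bottles:** white at (377,153) is the dropper. Blue at (390,194) is a look-alike.
- **Bar:** the dark bar at (245,147). The black rectangles at (245,160) and (262,205) are not bars.

Next I'll fit the cradle frame and check the choice in a crop.

```bash
cat >> look.py <<'E'
P=np.array([[0,0],[0,.110],[0,-.110],[.142,.125],[.142,-.105],[0,.110],[0,-.110],[.142,-.105]])
W=np.array([[.529,-.077],[.5045,.029],[.551,-.186],[.639,.076],[.690,-.148],[.505,.029],[.5525,-.1855],[.684,-.146]])
a=P-P.mean(0); b=W-W.mean(0)
yaw=np.arctan2((a[:,0]*b[:,1]-a[:,1]*b[:,0]).sum(),(a*b).sum())
C=np.array([[np.cos(yaw),-np.sin(yaw)],[np.sin(yaw),np.cos(yaw)]]); O=W.mean(0)-C@P.mean(0)
def world(x,y,z): return np.r_[O+C@[x,y],z]
def local(p): return np.r_[C.T@(np.asarray(p)[:2]-O),p[2]]
def shifts(*tips):
    "tool shift from the present pose to put the fingertips (tool down) at cradle points"
    s=bot.read_state(); R=np.array(s["tcp_rot"]); p=np.array(s["position"])
    for t in tips: print(t, R.T@(world(t[0],t[1],t[2]+.011)-p))
    print("t",s["time_s"],"tip local",local(p+R[:,2]*.011),"F",s["force"])
def px(cam,p):
    i=viewer.camera_info(cam); T=np.array(i["world_to_cam"])
    return cv2.projectPoints(np.array([p]),cv2.Rodrigues(T[:3,:3])[0],T[:3,3],np.array([[i["fx"],0,i["cx"]],[0,i["fy"],i["cy"]],[0,0,1]]),np.array(i["dist_coeffs"],float))[0].ravel()
def tips(cam,names):
    for t in names:
        print(cam,t,[(local(x["xyz"]),round(x["p"],2)) for x in models.tip_of(cam,t)[:2]])
E
python3 - <<'E'
from look import *
print(np.degrees(yaw),O,np.linalg.norm(W-(O+P@C.T),axis=1))
im=cv2.imread("pics/top0.png")
k=6;x0,y0=180,115;cr=cv2.resize(im[y0:y0+95,x0:x0+130],None,fx=k,fy=k,interpolation=cv2.INTER_CUBIC)
for p in [(.142,.125,.1),(.142,-.105,.1),(.142,.125-.24*np.cos(.71),.1+.24*np.sin(.71)),(0,.11,.128),(0,-.11,.128),(0,.04,.185),(0,-.034,.176)]:
    u=(px("top",world(*p))-[x0,y0])*k; cv2.circle(cr,tuple(u.astype(int).tolist()),5,(0,0,255),2)
cv2.imwrite("pics/crop1.png",cr)
print(local([.682,-.104,.258]),local([.518,-.034,.185]),local([.538,-.109,.176]))
shifts((.142,-.02,.36),(.142,-.02,.26),(.142,-.02,.20),(.142,-.06,.105))
E
```

```text
12.644182120627324 [ 0.5276 -0.0774] [0.0015 0.0014 0.0015 0.0004 0.0011 0.0018 0.0012 0.0058]
[ 0.1448 -0.0598  0.258 ] [0.0001 0.0444 0.185 ] [ 0.0032 -0.0332  0.176 ]
(0.142, -0.02, 0.36) [ 0.6383 -0.4095 -0.1705]
(0.142, -0.02, 0.26) [ 0.6383 -0.4095 -0.0705]
(0.142, -0.02, 0.2) [ 0.6383 -0.4095 -0.0105]
(0.142, -0.06, 0.105) [ 0.638  -0.3695  0.0845]
t 1.3 tip local [-0.4934 -0.434   0.1894] F [ 0.131   0.3011 -0.0777]
```

View pics/crop1.png

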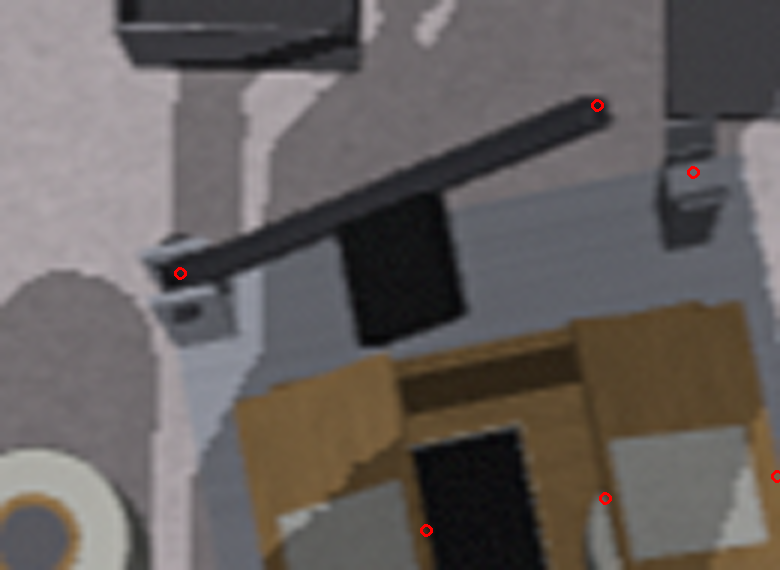

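The crop confirms the choice: the red marks sit on the bar hinge at (180,272), the bar end at (597,105), the catch at (693,172) and the free flap edges. I'll raise the arm, then move over the bar.

```bash
python3 -m jog '[[0,0,0,-0.06,0,0,0],[0,0,0,-0.12,0,0,0],[0,0,0,-0.17,0,0,0],[0,0.05,-0.032,-0.17,0,0,-0.4],[0,0.1,-0.064,-0.17,0,0,-0.4],[0,0.15,-0.096,-0.17,0,0,-0.4],[0,0.2,-0.128,-0.17,0,0,-0.4],[0,0.25,-0.16,-0.17,0,0,-0.4],[0,0.3,-0.192,-0.17,0,0,-0.4],[0,0.35,-0.224,-0.17,0,0,-0.4],[0,0.4,-0.256,-0.17,0,0,-0.4],[0,0.45,-0.288,-0.17,0,0,-0.4],[0,0.5,-0.32,-0.17,0,0,-0.4],[0,0.55,-0.352,-0.17,0,0,-0.4],[0,0.6,-0.384,-0.17,0,0,-0.4],[0,0.638,-0.41,-0.17,0,0,-0.4],[0,0.638,-0.41,-0.17,0,0,-0.4],[0,0.638,-0.41,-0.17,0,0,-0.4]]'
python3 - <<'E'
from look import *
print(bot.read_state()["opening"])
shifts((.142,-.02,.265),(.142,-.02,.24),(.142,-.06,.106))
E
```

```text
time_s: 3.55
position: [0.6696, -0.0656, 0.3701]
tcp_rot: [[0.973, 0.233, -0.001], [0.233, -0.973, -0.0], [-0.001, 0.0, -1.0]]
force: [1.1, 0.1, -0.8]
opening: 0.003
grasp_force: 0.0
0.0031740752844724427
(0.142, -0.02, 0.265) [0.001  0.0004 0.0941]
(0.142, -0.02, 0.24) [0.001  0.0004 0.1191]
(0.142, -0.06, 0.106) [0.0006 0.0404 0.2531]
t 3.55 tip local [ 0.1411 -0.0196  0.3591] F [ 1.0573  0.1443 -0.7773]
```

```bash
python3 -m jog '[[0,0.001,0,0.05,0,0,0.8],[0,0.001,0,0.09,0,0,0.8],[0,0.001,0,0.105,0,0,0.8],[0,0.001,0.003,0.115,0,0,0.8],[0,0.001,0.006,0.125,0,0,0.8],[0,0.001,0.01,0.135,0,0,0.8],[0,0.001,0.013,0.145,0,0,0.8],[0,0.001,0.016,0.155,0,0,0.8],[0,0.001,0.02,0.165,0,0,0.8],[0,0.001,0.023,0.175,0,0,0.8],[0,0.001,0.026,0.185,0,0,0.8],[0,0.001,0.03,0.195,0,0,0.8],[0,0.001,0.033,0.205,0,0,0.8],[0,0.001,0.036,0.215,0,0,0.8],[0,0.001,0.04,0.225,0,0,0.8],[0,0.001,0.04,0.232,0,0,0.8],[0,0.001,0.04,0.238,0,0,0.8],[0,0.001,0.04,0.243,0,0,0.8],[0,0.001,0.04,0.243,0,0,0.8]]'
python3 - <<'E'
from look import *
im,d=viewer.capture("scene"); cv2.imwrite("pics/s1.png",cv2.resize(im[120:300,130:350],None,fx=3,fy=3))
shifts((.142,-.06,.108),(.142,-.06,.106))
E
```

```text
time_s: 5.92
position: [0.68, -0.1036, 0.1269]
tcp_rot: [[0.976, 0.219, -0.001], [0.219, -0.976, 0.001], [-0.001, -0.001, -1.0]]
force: [-0.4, 0.1, -0.3]
opening: 0.004
grasp_force: 0.0
(0.142, -0.06, 0.108) [-0.0011  0.0009  0.0082]
(0.142, -0.06, 0.106) [-0.0011  0.0009  0.0102]
t 5.975 tip local [ 0.1431 -0.0591  0.1162] F [-0.4803 -0.6915  0.0168]
```

View pics/s1.png

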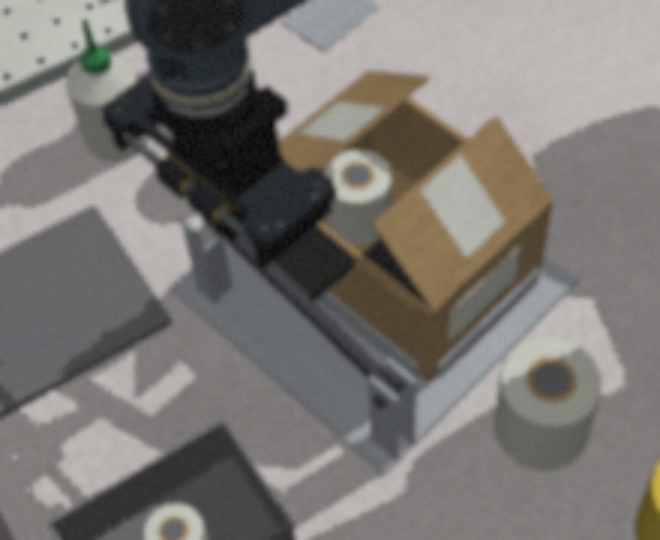

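The picture shows the bar almost level, from (390,385) to about (200,215), entering the catch under the gripper. The flaps are untouched. I'll press it home gently.

```bash
python3 -m jog '[[0,-0.001,0,0.003,0,0,0],[0,-0.001,0,0.005,0,0,0],[0,-0.001,0,0.007,0,0,0],[0,-0.001,0,0.009,0,0,0],[0,-0.001,0,0.010,0,0,0],[0,-0.001,0,0.010,0,0,0]]'
```

```text
time_s: 6.72
position: [0.6792, -0.1041, 0.1173]
tcp_rot: [[0.976, 0.219, -0.0], [0.219, -0.976, 0.0], [-0.0, -0.0, -1.0]]
force: [0.6, 0.3, 0.7]
opening: 0.009
grasp_force: 0.1
```

```bash
python3 -m jog '[[0,0,0,0.001,0,0,0],[0,0,0,0.002,0,0,0],[0,0,0,0.003,0,0,0],[0,0,0,0.004,0,0,0],[0,0,0,0.004,0,0,0]]'
```

```text
time_s: 7.35
position: [0.6794, -0.1041, 0.1133]
tcp_rot: [[0.976, 0.219, -0.0], [0.219, -0.976, 0.0], [-0.0, -0.0, -1.0]]
force: [0.8, 0.4, -0.2]
opening: 0.005
grasp_force: 0.2
```

Run:
```python
from look import *
im,d=viewer.capture("scene"); a=cv2.resize(im[170:290,180:290],(440,480),interpolation=cv2.INTER_CUBIC)
w,_=viewer.capture("wrist"); cv2.imwrite("pics/s2.png",np.hstack([a[:,:360],cv2.resize(w,(440,330))]) if 0 else np.hstack([a[:330,:360],cv2.resize(w,(440,330))]))
tips("scene",["bar_end","bar_hinge","catch"])
tips("wrist",["bar_end","bar_hinge","catch"])
```

```text
scene bar_end []
scene bar_hinge [(array([0.1438, 0.125 , 0.0978]), 0.73)]
scene catch [(array([ 0.1398, -0.1045,  0.0972]), 0.91)]
wrist bar_end [(array([ 0.1433, -0.1121,  0.1335]), 0.76), (array([ 0.042 ,  0.2097, -0.0001]), 0.68)]
wrist bar_hinge [(array([0.1447, 0.1286, 0.1044]), 0.94), (array([ 0.0072, -0.2038, -0.0011]), 0.38)]
wrist catch [(array([ 0.1411, -0.1058,  0.1015]), 0.78)]
```

View pics/s2.png

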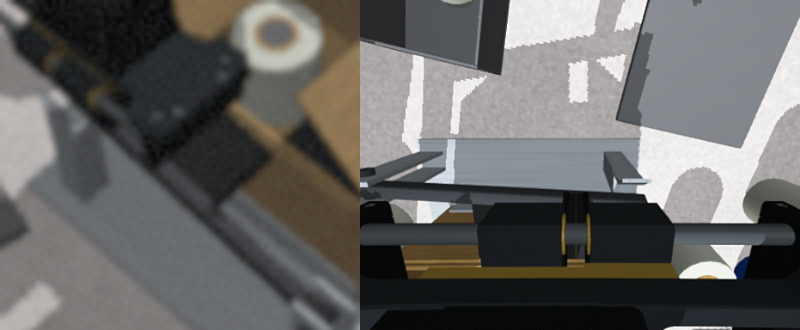

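Run:
```python
from look import *
w,d=viewer.capture("wrist"); i=viewer.camera_info("wrist"); T=np.linalg.inv(np.array(i["world_to_cam"]))
cv2.imwrite("pics/w3.png",cv2.resize(w[150:300,60:360],(800,400),interpolation=cv2.INTER_CUBIC))
K=np.array([[i["fx"],0,i["cx"]],[0,i["fy"],i["cy"]],[0,0,1]])
v,u=np.mgrid[0:384,0:512]
n=cv2.undistortPoints(np.stack([u,v],-1).reshape(-1,1,2).astype(float),K,np.array(i["dist_coeffs"],float)).reshape(384,512,2)
X=np.dstack([n*d[...,None],d])@T[:3,:3].T+T[:3,3]
L=np.dstack([(X[...,:2]-O)@C,X[...,2]])
m=(d>0)&(abs(L[...,0]-.142)<.02)&(L[...,2]>.07)&(L[...,2]<.15)&(L[...,1]<.15)
for y in np.arange(-.13,.11,.01):
    q=L[m&(abs(L[...,1]-y)<.003)]
    if len(q): print(round(y,3),len(q),"zmax",q[:,2].max().round(4),"x",np.percentile(q[:,0],[5,50,95]))
print("tcp",px("wrist",bot.read_state()["position"]),"barline",px("wrist",world(.142,-.06,.1)),px("wrist",world(.142,.05,.1)))
```

```text
-0.12 53 zmax 0.1324 x [0.1356 0.1555 0.1608]
-0.11 348 zmax 0.1428 x [0.1366 0.1525 0.1607]
-0.1 374 zmax 0.1427 x [0.137  0.1516 0.1609]
-0.09 110 zmax 0.1411 x [0.1471 0.1489 0.1494]
-0.08 112 zmax 0.1396 x [0.1466 0.1488 0.1494]
-0.07 91 zmax 0.1498 x [0.1465 0.1491 0.1542]
-0.06 117 zmax 0.1498 x [0.1487 0.1523 0.1529]
-0.05 106 zmax 0.1494 x [0.1449 0.1489 0.1543]
-0.04 136 zmax 0.134 x [0.1441 0.1485 0.1493]
-0.03 141 zmax 0.1332 x [0.1435 0.1482 0.1492]
-0.02 146 zmax 0.1315 x [0.1425 0.1481 0.1493]
-0.01 159 zmax 0.1301 x [0.1416 0.1477 0.1492]
-0.0 162 zmax 0.1289 x [0.1411 0.1473 0.1492]
0.01 233 zmax 0.1274 x [0.133  0.144  0.1487]
0.02 319 zmax 0.1261 x [0.124  0.1393 0.1485]
0.03 180 zmax 0.1245 x [0.1379 0.1459 0.1485]
0.04 176 zmax 0.123 x [0.138  0.1458 0.1485]
0.05 171 zmax 0.1218 x [0.1381 0.1461 0.1485]
0.06 166 zmax 0.1208 x [0.1382 0.1458 0.1486]
0.07 165 zmax 0.119 x [0.1381 0.1459 0.1486]
0.08 163 zmax 0.1175 x [0.1381 0.1457 0.1485]
0.09 154 zmax 0.116 x [0.1381 0.1454 0.1485]
0.1 157 zmax 0.1148 x [0.1383 0.1462 0.1485]
tcp [249.0887 224.7104] barline [250.1265 218.1716] [109.3328 218.3772]
```

View pics/w3.png

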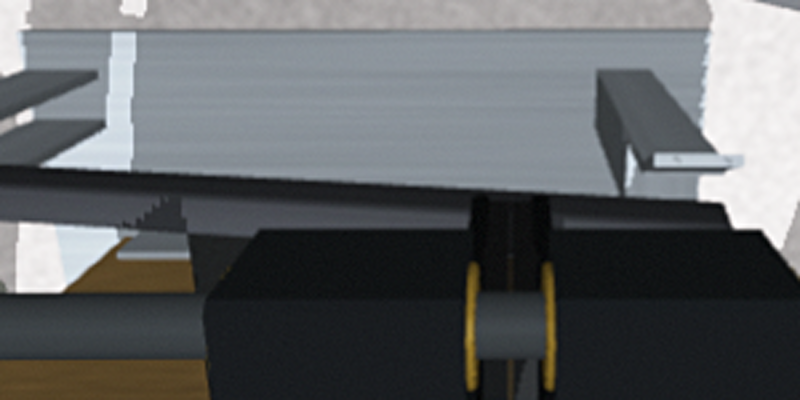

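```bash
cat >> look.py <<'E'
def cloud(cam):
    w,d=viewer.capture(cam); i=viewer.camera_info(cam); T=np.linalg.inv(np.array(i["world_to_cam"]))
    K=np.array([[i["fx"],0,i["cx"]],[0,i["fy"],i["cy"]],[0,0,1]]); v,u=np.mgrid[0:384,0:512]
    n=cv2.undistortPoints(np.stack([u,v],-1).reshape(-1,1,2).astype(float),K,np.array(i["dist_coeffs"],float)).reshape(384,512,2)
    X=np.dstack([n*d[...,None],d])@T[:3,:3].T+T[:3,3]; L=np.dstack([(X[...,:2]-O)@C,X[...,2]]); L[d<=0]=9
    return w,L
E
python3 - <<'E'
from look import *
T=np.linalg.inv(np.array(viewer.camera_info("wrist")["world_to_cam"])); print("cam",local(T[:3,3]), T[:3,2])
w,L=cloud("wrist")
for c in (160,240,251,262,300):
    print(c)
    for r in range(208,262,4): print("  ",r,L[r,c],w[r,c])
s=bot.read_state(); print(s["time_s"],local(s["position"]),s["tau"])
E
```

```text
cam [ 0.2217 -0.0607  0.2996] [-0.2804 -0.0627 -0.9578]
160
   208 [0.1174 0.0426 0.007 ] [147 140 132]
   212 [0.1128 0.0427 0.0078] [151 142 135]
   216 [0.149  0.0057 0.113 ] [119 114 107]
   220 [0.1484 0.0038 0.1193] [33 31 29]
   224 [0.1481 0.0017 0.1259] [44 41 41]
   228 [0.1461 0.0012 0.128 ] [82 75 73]
   232 [0.1435 0.0012 0.1289] [88 79 78]
   236 [ 0.1801 -0.0289  0.2122] [29 27 25]
   240 [ 0.1801 -0.0299  0.2153] [16 15 12]
   244 [ 0.18   -0.0307  0.218 ] [22 21 19]
   248 [ 0.1805 -0.0319  0.2216] [21 19 16]
   252 [ 0.1799 -0.0324  0.2232] [20 17 17]
   256 [ 0.1802 -0.0333  0.2261] [20 20 17]
   260 [ 0.1809 -0.0345  0.2297] [19 18 14]
240
   208 [ 0.1181 -0.0483  0.0092] [152 145 137]
   212 [ 0.1126 -0.0482  0.0075] [150 143 135]
   216 [ 0.1077 -0.0481  0.0073] [148 142 133]
   220 [ 0.1491 -0.053   0.1213] [117 110 104]
   224 [ 0.1542 -0.0538  0.1405] [7 8 4]
   228 [ 0.1541 -0.054   0.1465] [12 11 11]
   232 [ 0.154  -0.0542  0.1519] [8 7 9]
   236 [ 0.1543 -0.0545  0.1579] [7 8 6]
   240 [ 0.1546 -0.0547  0.1636] [12  8  8]
   244 [ 0.1525 -0.0547  0.1642] 
[... 1451 characters left out ...]
 0.1554 -0.096   0.114 ] [86 82 77]
   212 [ 0.1537 -0.0955  0.1177] [62 59 55]
   216 [ 0.141  -0.1004  0.0929] [151 144 136]
   220 [ 0.1376 -0.1005  0.0931] [149 143 135]
   224 [ 0.149  -0.0939  0.1283] [64 61 56]
   228 [ 0.1486 -0.0929  0.1341] [32 30 29]
   232 [ 0.1484 -0.0919  0.1397] [45 41 40]
   236 [ 0.1807 -0.0776  0.2135] [28 28 24]
   240 [ 0.1808 -0.077   0.2167] [22 19 18]
   244 [ 0.1805 -0.0767  0.219 ] [19 17 15]
   248 [ 0.1803 -0.0763  0.2214] [21 20 18]
   252 [ 0.1802 -0.0758  0.2239] [22 21 19]
   256 [ 0.1805 -0.0753  0.2267] [22 21 19]
   260 [ 0.181  -0.0748  0.23  ] [19 18 14]
7.85 [ 0.1422 -0.0593  0.1134] [ -0.036  -50.4344 -16.5194   0.0503  -0.0458   0.0001]
```

The wrist depth shows the finger resting on the bar at about z = 0.137. The shut fingers therefore end higher than the nominal tip, and the bar is still about 0.14 rad up. I'll press on in small steps.

```bash
python3 -m jog '[[0,0,0,0.005,0,0,0],[0,0,0,0.010,0,0,0],[0,0,0,0.015,0,0,0],[0,0,0,0.020,0,0,0],[0,0,0,0.020,0,0,0]]'
python3 - <<'E'
from look import *
w,L=cloud("wrist")
m=(abs(L[...,0]-.142)<.008)&(L[...,2]>.07)&(L[...,2]<.15)
for y in (-.09,-.08,-.03,-.01,.05,.1):
    q=L[m&(abs(L[...,1]-y)<.003)]; print(y,q[:,2].max() if len(q) else None)
for c in (240,245,251,262): print(c,[(r,L[r,c]) for r in range(212,232,4)])
E
```

```text
time_s: 8.48
position: [0.6788, -0.1039, 0.0926]
tcp_rot: [[0.976, 0.219, -0.002], [0.219, -0.976, 0.001], [-0.001, -0.001, -1.0]]
force: [-0.9, -0.3, 0.2]
opening: 0.008
grasp_force: 0.0
-0.09 0.1179189498731475
-0.08 0.1175764107012792
-0.03 0.11583060633637116
-0.01 0.11576155202556335
0.05 0.11392040569810444
0.1 0.11226925621875852
240 [(212, array([ 0.1201, -0.0487,  0.0081])), (216, array([ 0.1154, -0.0486,  0.0077])), (220, array([ 0.1112, -0.0486,  0.0088])), (224, array([ 0.1539, -0.0535,  0.1199])), (228, array([ 0.1541, -0.0538,  0.1266]))]
245 [(212, array([ 0.1203, -0.054 ,  0.0087])), (216, array([ 0.116 , -0.054 ,  0.0092])), (220, array([ 0.1111, -0.0539,  0.0084])), (224, array([ 0.1489, -0.0564,  0.1083])), (228, array([ 0.152 , -0.0567,  0.1218]))]
251 [(212, array([ 0.1201, -0.0603,  0.0083])), (216, array([ 0.1155, -0.0603,  0.0081])), (220, array([ 0.1114, -0.0603,  0.0092])), (224, array([ 0.1492, -0.0604,  0.1088])), (228, array([ 0.1519, -0.0604,  0.1215]))]
262 [(212, array([ 0.1196, -0.072 ,  0.0069])), (216, array([ 0.1151, -0.0721,  0.0071])), (220, array([ 0.1109, -0.0721,  0.008 ])), (224, array([ 0.1537, -0.0674,  0.1196])), (228, array([ 0.1538, -0.0671,  0.1259]))]
```

```bash
python3 -m jog '[[0,0,0,0.003,0,0,0],[0,0,0,0.005,0,0,0],[0,0,0,0.006,0,0,0],[0,0,0,0.007,0,0,0],[0,0,0,0.007,0,0,0]]'; python3 -m jog '[[0,0,0,0.001,0,0,0],[0,0,0,0.002,0,0,0],[0,0,0,0.002,0,0,0]]'
```

```text
time_s: 9.15
position: [0.6794, -0.1042, 0.0864]
tcp_rot: [[0.976, 0.219, 0.0], [0.219, -0.976, 0.0], [0.0, -0.0, -1.0]]
force: [-0.0, -0.7, 0.3]
opening: 0.004
grasp_force: 0.2
time_s: 9.52
position: [0.6795, -0.1042, 0.0862]
tcp_rot: [[0.976, 0.219, 0.0], [0.219, -0.976, -0.0], [0.0, 0.0, -1.0]]
force: [-2.3, 1.3, 8.3]
opening: 0.009
grasp_force: 4.1
```

The force rose to 8 N with z stopped, so the bar is on its stop, and the shut fingertips are at TCP z + 0.022. I'll press briefly, retreat, and check the bar angle.

```bash
python3 -m jog '[[0,0,0,0.002,0,0,0],[0,0,0,0.002,0,0,0],[0,0,0,-0.04,0,0,0],[0,0,0,-0.1,0,0,0],[0,0,0,-0.16,0,0,0],[0,0,0,-0.21,0,0,0],[0,-0.05,-0.025,-0.21,0,0,0],[0,-0.1,-0.055,-0.21,0,0,0],[0,-0.142,-0.065,-0.21,0,0,0],[0,-0.142,-0.065,-0.21,0,0,0],[0,-0.142,-0.065,-0.21,0,0,0]]'; sed -i 's/t\[2\]+.011)/t[2]-.022)/; s/R\[:,2\]\*.011/[0,0,.022]/' look.py
python3 - <<'E'
from look import *
for cam in ("top","wrist"):
    w,L=cloud(cam)
    m=(abs(L[...,0]-.142)<.007)&(L[...,2]>.07)&(L[...,2]<.3)
    for y in (-.108,-.085,-.06,-.03,.05,.1):
        q=L[m&(abs(L[...,1]-y)<.005)]; print(cam,y,np.percentile(q[:,2],[50,90]) if len(q) else None)
    tips(cam,["bar_end","flap_left_edge","flap_right_edge","core","panes"])
shifts((0,.003,.155),(0,.034,.158),(0,.054,.175),(0,.079,.188),(0,.103,.19),(0,.123,.187),(0,.14,.178),(0,.153,.165),(0,.163,.149),(0,.172,.136))
E
```

```text
time_s: 10.9
position: [0.5276, -0.0721, 0.2949]
tcp_rot: [[0.976, 0.219, 0.002], [0.219, -0.976, -0.0], [0.002, 0.001, -1.0]]
force: [-0.2, 0.8, -0.1]
opening: 0.005
grasp_force: 0.0
top -0.108 [0.1076 0.1113]
top -0.085 [0.1084 0.1103]
top -0.06 [0.1085 0.1116]
top -0.03 None
top 0.05 None
top 0.1 [0.1082 0.1121]
top bar_end [(array([ 0.1453, -0.1176,  0.1016]), 0.72)]
top flap_left_edge [(array([0.0034, 0.046 , 0.1875]), 0.63), (array([ 0.1443, -0.1033,  0.101 ]), 0.41)]
top flap_right_edge [(array([ 0.0049, -0.0346,  0.1743]), 0.96)]
top core [(array([ 0.1431, -0.1121,  0.103 ]), 0.7)]
top panes [(array([0.0051, 0.0406, 0.0154]), 0.88), (array([0.0021, 0.0449, 0.1856]), 0.35)]
wrist -0.108 [0.1096 0.1107]
wrist -0.085 [0.1097 0.111 ]
wrist -0.06 [0.1095 0.1107]
wrist -0.03 [0.1095 0.111 ]
wrist 0.05 [0.1096 0.111 ]
wrist 0.1 [0.1096 0.1108]
wrist bar_end [(array([ 0.1431, -0.1146,  0.1015]), 0.84), (array([ 0.081 , -0.3197, -0.0008]), 0.7)]
wrist flap_left_edge [(array([-0.0025,  0.0429,  0.1834]), 0.56)]
wrist flap_right_edge [(array([-0.0024, -0.0357,  0.1759]), 0.71)]
wrist core [(array([-0.0112, -0.0581,  0.0114]), 0.96)]
wrist panes [(array([0.0051, 0.0385, 0.0069]), 0.56), (array([-0.0011,  0.11  ,  0.1225]), 0.46)]
(0, 0.003, 0.155) [-0.0003  0.0025  0.1614]
(0, 0.034, 0.158) [-0.0003 -0.0285  0.1584]
(0, 0.054, 0.175) [-0.0003 -0.0485  0.1414]
(0, 0.079, 0.188) [-0.0003 -0.0735  0.1284]
(0, 0.103, 0.19) [-0.0003 -0.0975  0.1264]
(0, 0.123, 0.187) [-0.0003 -0.1175  0.1294]
(0, 0.14, 0.178) [-0.0003 -0.1345  0.1384]
(0, 0.153, 0.165) [-0.0003 -0.1475  0.1514]
(0, 0.163, 0.149) [-0.0003 -0.1575  0.1674]
(0, 0.172, 0.136) [-0.0003 -0.1665  0.1804]
t 11.5 tip local [0.0003 0.0055 0.3164] F [-0.4453 -0.0563  0.0844]
```

The bar is level, with its top at 0.109 all along. Next is the left flap: down into the gap, then sweep outwards.

```bash
python3 -m jog '[[0,0,0.002,0.06,0,0,0],[0,0,0.002,0.11,0,0,0],[0,0,0.002,0.15,0,0,0],[0,0,0.002,0.161,0,0,0],[0,0,-0.01,0.160,0,0,0],[0,0,-0.02,0.159,0,0,0],[0,0,-0.029,0.157,0,0,0],[0,0,-0.038,0.150,0,0,0],[0,0,-0.048,0.142,0,0,0],[0,0,-0.060,0.135,0,0,0],[0,0,-0.073,0.129,0,0,0],[0,0,-0.085,0.127,0,0,0],[0,0,-0.098,0.126,0,0,0],[0,0,-0.108,0.127,0,0,0],[0,0,-0.118,0.129,0,0,0],[0,0,-0.118,0.129,0,0,0]]'
python3 - <<'E'
from look import *
w,L=cloud("scene"); cv2.imwrite("pics/s4.png",cv2.resize(w[120:300,150:370],None,fx=3,fy=3))
shifts((0,.14,.178),(0,.153,.165),(0,.163,.149),(0,.172,.136))
E
```

```text
time_s: 13.5
position: [0.5001, 0.0441, 0.165]
tcp_rot: [[0.976, 0.22, -0.001], [0.22, -0.976, 0.0], [-0.001, -0.001, -1.0]]
force: [0.0, 0.1, 0.9]
opening: 0.007
grasp_force: 0.0
(0, 0.14, 0.178) [-0.     -0.016   0.0092]
(0, 0.153, 0.165) [-0.     -0.029   0.0222]
(0, 0.163, 0.149) [-0.     -0.039   0.0382]
(0, 0.172, 0.136) [ 0.     -0.048   0.0512]
t 13.55 tip local [0.0001 0.1239 0.1872] F [-0.1643  0.3561 -0.4218]
```

View pics/s4.png

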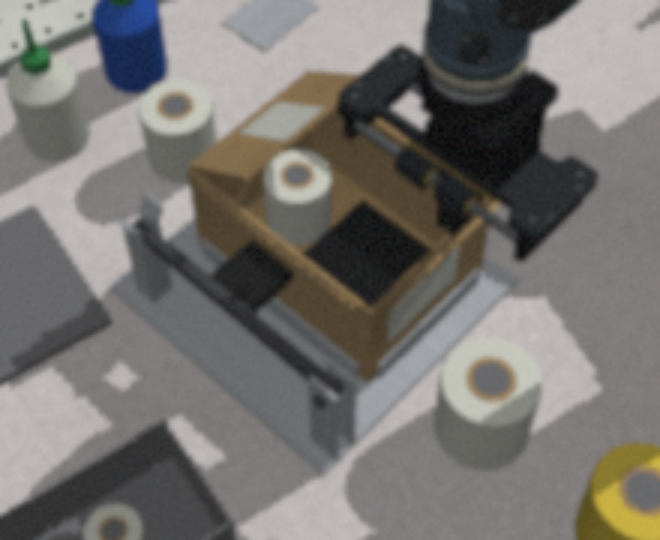

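Run:
```python
from look import *
for cam in ("top","wrist","scene"):
    w,L=cloud(cam); tips(cam,["flap_left_edge"])
    for x in (-.06,.045,.06,.07):
        m=(abs(L[...,0]-x)<.004)&(L[...,1]>.09)&(L[...,1]<.21)&(L[...,2]>.12)&(L[...,2]<.24)
        q=L[m]; q=q[np.argsort(q[:,1])][::max(1,len(q)//5)]; print(cam,x,len(q),q[:,1:].round(3).tolist())
```

```text
top flap_left_edge [(array([0.0009, 0.1082, 0.1313]), 0.68)]
top -0.06 6 [[0.105, 0.124], [0.109, 0.134], [0.111, 0.135], [0.114, 0.142], [0.116, 0.148], [0.119, 0.148]]
top 0.045 0 []
top 0.06 0 []
top 0.07 0 []
wrist flap_left_edge []
wrist -0.06 5 [[0.124, 0.171], [0.127, 0.175], [0.127, 0.176], [0.128, 0.178], [0.129, 0.179]]
wrist 0.045 6 [[0.104, 0.127], [0.118, 0.158], [0.128, 0.179], [0.136, 0.196], [0.141, 0.208], [0.147, 0.211]]
wrist 0.06 6 [[0.105, 0.127], [0.119, 0.159], [0.129, 0.18], [0.136, 0.197], [0.141, 0.207], [0.147, 0.21]]
wrist 0.07 5 [[0.104, 0.127], [0.118, 0.158], [0.129, 0.18], [0.136, 0.195], [0.141, 0.209]]
scene flap_left_edge [(array([0.1445, 0.1243, 0.0977]), 0.4)]
scene -0.06 1 [[0.112, 0.145]]
scene 0.045 7 [[0.103, 0.126], [0.11, 0.141], [0.121, 0.163], [0.13, 0.184], [0.144, 0.211], [0.145, 0.21], [0.145, 0.211]]
scene 0.06 5 [[0.104, 0.127], [0.113, 0.148], [0.132, 0.188], [0.143, 0.213], [0.144, 0.21]]
scene 0.07 7 [[0.103, 0.125], [0.107, 0.12], [0.115, 0.151], [0.124, 0.171], [0.135, 0.196], [0.143, 0.208], [0.146, 0.209]]
```

The image shows the bar home at (240,300), and the left flap edge-on to the camera. Depth puts the flap edge at (y 0.145, z 0.21), about 2.0 rad, just as planned. I'll continue folding it down.

```bash
python3 -m jog '[[0,0,-0.008,0.004,0,0,0],[0,0,-0.016,0.009,0,0,0],[0,0,-0.023,0.015,0,0,0],[0,0,-0.029,0.022,0,0,0],[0,0,-0.034,0.03,0,0,0],[0,0,-0.039,0.038,0,0,0],[0,0,-0.043,0.043,0,0,0],[0,0,-0.048,0.048,0,0,0],[0,0,-0.048,0.051,0,0,0],[0,0,-0.048,0.052,0,0,0],[0,0,-0.048,0.052,0,0,0]]'; python3 -m jog '[[0,0,0,0.001,0,0,0],[0,0,0,0.002,0,0,0],[0,0,0,0.002,0,0,0]]'
```

```text
time_s: 15.22
position: [0.49, 0.0906, 0.1143]
tcp_rot: [[0.976, 0.219, -0.0], [0.219, -0.976, 0.001], [0.0, -0.001, -1.0]]
force: [-2.3, 1.4, 6.7]
opening: 0.009
grasp_force: 3.4
time_s: 15.6
position: [0.4901, 0.0906, 0.1138]
tcp_rot: [[0.976, 0.219, 0.001], [0.219, -0.976, 0.001], [0.001, -0.001, -1.0]]
force: [-4.3, 1.6, 18.4]
opening: 0.0
grasp_force: 9.3
```

The left flap is at its stop (18 N reaction). I'll retreat and move above the gap for the right flap.

```bash
python3 -m jog '[[0,0,0,-0.05,0,0,0],[0,0,0,-0.1,0,0,0],[0,0,0.05,-0.15,0,0,0],[0,0,0.1,-0.15,0,0,0],[0,0,0.15,-0.15,0,0,0],[0,0,0.162,-0.15,0,0,0],[0,0,0.162,-0.15,0,0,0],[0,0,0.162,-0.15,0,0,0]]'
python3 - <<'E'
from look import *
w,L=cloud("top")
for x in (-.06,0,.06):
    m=(abs(L[...,0]-x)<.004)&(L[...,1]>.09)&(L[...,1]<.23)&(L[...,2]>.10)&(L[...,2]<.24)
    q=L[m]; q=q[np.argsort(q[:,1])][::max(1,len(q)//6)]; print(x,q[:,1:].round(3).tolist())
w,L=cloud("wrist");tips("wrist",["flap_right_edge"])
shifts((0,.01,.15),(0,-.03,.150),(0,-.045,.17),(0,-.065,.182),(0,-.085,.189),(0,-.103,.19),(0,-.123,.187),(0,-.14,.178),(0,-.153,.165),(0,-.163,.149),(0,-.172,.136))
E
```

```text
time_s: 16.6
position: [0.525, -0.0666, 0.2611]
tcp_rot: [[0.975, 0.22, -0.001], [0.22, -0.975, 0.001], [-0.001, -0.001, -1.0]]
force: [-0.8, -0.3, 0.3]
opening: 0.002
grasp_force: 0.0
-0.06 []
0 [[0.17, 0.134], [0.175, 0.138], [0.18, 0.138], [0.185, 0.14], [0.19, 0.136], [0.195, 0.138], [0.199, 0.137]]
0.06 [[0.128, 0.135], [0.141, 0.133], [0.152, 0.135], [0.164, 0.139], [0.175, 0.137], [0.185, 0.138], [0.195, 0.14]]
wrist flap_right_edge [(array([ 0.0003, -0.0324,  0.1754]), 0.58)]
(0, 0.01, 0.15) [-0.0001  0.001   0.1334]
(0, -0.03, 0.15) [-0.0002  0.041   0.1333]
(0, -0.045, 0.17) [-0.0002  0.056   0.1133]
(0, -0.065, 0.182) [-0.0003  0.076   0.1013]
(0, -0.085, 0.189) [-0.0003  0.096   0.0943]
(0, -0.103, 0.19) [-0.0003  0.114   0.0933]
(0, -0.123, 0.187) [-0.0004  0.134   0.0963]
(0, -0.14, 0.178) [-0.0004  0.151   0.1053]
(0, -0.153, 0.165) [-0.0004  0.164   0.1183]
(0, -0.163, 0.149) [-0.0005  0.174   0.1343]
(0, -0.172, 0.136) [-0.0005  0.1831  0.1473]
t 16.75 tip local [0.0002 0.011  0.2834] F [-0.169   0.1471  0.1169]
```

```bash
python3 -m jog '[[0,0,0.001,0.05,0,0,0],[0,0,0.001,0.10,0,0,0],[0,0,0.001,0.125,0,0,0],[0,0,0.008,0.133,0,0,0],[0,0,0.02,0.133,0,0,0],[0,0,0.03,0.133,0,0,0],[0,0,0.038,0.131,0,0,0],[0,0,0.046,0.123,0,0,0],[0,0,0.055,0.114,0,0,0],[0,0,0.066,0.107,0,0,0],[0,0,0.077,0.101,0,0,0],[0,0,0.088,0.096,0,0,0],[0,0,0.1,0.094,0,0,0],[0,0,0.114,0.093,0,0,0],[0,0,0.124,0.094,0,0,0],[0,0,0.134,0.096,0,0,0],[0,0,0.134,0.096,0,0,0]]'
python3 - <<'E'
from look import *
for cam in ("wrist","scene"):
    w,L=cloud(cam)
    for x in (.045,.065):
        m=(abs(L[...,0]-x)<.004)&(L[...,1]<-.09)&(L[...,1]>-.21)&(L[...,2]>.12)&(L[...,2]<.24)
        q=L[m]; q=q[np.argsort(q[:,1])][::max(1,len(q)//5)]; print(cam,x,len(q),q[:,1:].round(3).tolist())
E
```

```text
time_s: 18.88
position: [0.5551, -0.1996, 0.1649]
tcp_rot: [[0.976, 0.218, -0.0], [0.218, -0.976, -0.0], [-0.0, -0.0, -1.0]]
force: [-0.6, -0.4, 0.3]
opening: 0.005
grasp_force: 0.0
wrist 0.045 6 [[-0.15, 0.21], [-0.144, 0.208], [-0.138, 0.195], [-0.131, 0.18], [-0.121, 0.157], [-0.107, 0.128]]
wrist 0.065 6 [[-0.15, 0.211], [-0.145, 0.208], [-0.139, 0.197], [-0.132, 0.181], [-0.122, 0.159], [-0.107, 0.128]]
scene 0.045 5 [[-0.152, 0.208], [-0.141, 0.194], [-0.133, 0.183], [-0.126, 0.154], [-0.117, 0.143]]
scene 0.065 6 [[-0.152, 0.209], [-0.142, 0.206], [-0.134, 0.178], [-0.126, 0.162], [-0.119, 0.147], [-0.109, 0.127]]
```

The right flap is at about 2.0 rad, so I'll fold it down the same way and then retreat.

```bash
python3 -m jog '[[0,0,0.008,0.004,0,0,0],[0,0,0.016,0.009,0,0,0],[0,0,0.023,0.015,0,0,0],[0,0,0.029,0.022,0,0,0],[0,0,0.034,0.03,0,0,0],[0,0,0.039,0.038,0,0,0],[0,0,0.043,0.043,0,0,0],[0,0,0.048,0.048,0,0,0],[0,0,0.048,0.051,0,0,0],[0,0,0.048,0.052,0,0,0],[0,0,0.048,0.052,0,0,0]]'; python3 -m jog '[[0,0,0,0.001,0,0,0],[0,0,0,0.002,0,0,0],[0,0,0,0.002,0,0,0]]'
```

```text
time_s: 20.35
position: [0.566, -0.2463, 0.1144]
tcp_rot: [[0.976, 0.219, 0.001], [0.219, -0.976, -0.002], [0.001, 0.002, -1.0]]
force: [-0.7, -1.5, 3.0]
opening: 0.005
grasp_force: 2.0
time_s: 20.72
position: [0.566, -0.2464, 0.114]
tcp_rot: [[0.976, 0.22, 0.002], [0.22, -0.976, -0.002], [0.001, 0.003, -1.0]]
force: [-4.2, 0.2, 13.2]
opening: 0.004
grasp_force: 6.4
```

```bash
python3 -m jog '[[0,0,0,-0.05,0,0,0],[0,0,0,-0.1,0,0,0],[0,0,0,-0.15,0,0,0],[0,0,0,-0.2,0,0,0],[0,-0.06,0,-0.23,0,0,0],[0,-0.12,0,-0.23,0,0,0],[0,-0.15,0,-0.23,0,0,0],[0,-0.15,0,-0.23,0,0,0],[0,-0.15,0,-0.23,0,0,0]]'
python3 - <<'E'
from look import *
ims=[]
for cam in ("top","scene"):
    w,L=cloud(cam); ims.append(w)
    for s in (-1,1):
        m=(abs(L[...,0])<.07)&(s*L[...,1]>.12)&(s*L[...,1]<.195)&(L[...,2]>.10)&(L[...,2]<.2)
        q=L[m]; print(cam,s,len(q),np.polyfit(abs(q[:,1])-.11,q[:,2]-.13,1) if len(q)>20 else None)
    m=(abs(L[...,0]-.142)<.007)&(L[...,2]>.07)&(L[...,2]<.3)&(L[...,1]<.1)&(L[...,1]>-.11); q=L[m]
    print("bar",len(q),np.polyfit(q[:,1],q[:,2],1)); tips(cam,["roll_a","dropper"])
cv2.imwrite("pics/end.png",np.hstack([cv2.resize(ims[0][100:260,110:410],(440,235)),cv2.resize(ims[1][120:300,140:360],(287,235))]))
E
```

```text
time_s: 21.85
position: [0.42, -0.2784, 0.3415]
tcp_rot: [[0.976, 0.219, 0.001], [0.219, -0.976, 0.0], [0.001, 0.0, -1.0]]
force: [0.1, 0.1, -0.3]
opening: 0.006
grasp_force: 0.0
top -1 1648 [0.091  0.0005]
top 1 1657 [0.093  0.0007]
bar 366 [0.0014 0.1078]
top roll_a [(array([ 0.0425,  0.2069, -0.002 ]), 0.88), (array([ 0.0314,  0.3579, -0.0002]), 0.83)]
top dropper [(array([ 0.0844, -0.3239, -0.0018]), 0.93), (array([-0.0351, -0.3297,  0.0023]), 0.79)]
scene -1 1078 [0.0902 0.0005]
scene 1 1405 [0.0936 0.0008]
bar 461 [0.0179 0.1057]
scene roll_a [(array([ 0.0358,  0.3613, -0.0053]), 0.94), (array([ 0.0104, -0.2054, -0.0005]), 0.71)]
scene dropper [(array([ 0.083 , -0.3194,  0.0029]), 0.92), (array([-0.0316, -0.3323,  0.0024]), 0.58)]
```

View pics/end.png

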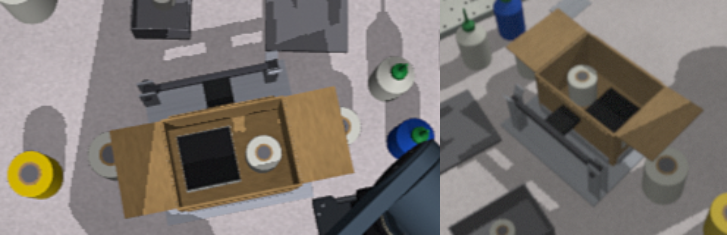

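The final picture shows the bar level in its catch, from (150,90) to (275,68). Both flaps are folded out at about 3.05 rad, at (140,170) and (320,130), and the rolls and bottles are still standing. Handing in.

```bash
python3 -c "
from rig import workorder
print(workorder.hand_in())"
```

```text
the job is handed in; nothing more can be done
None
```

The job is handed in at about 22 s: the bar is locked level in its catch, both flaps are folded out to their stops, and the panes, film roll, rolls and bottle were left untouched; the hand-in returned no verdict.

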